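# Third hand at the riser-block jig

### The arm

A 6-joint arm with a two-finger parallel gripper is mounted at the origin on the work surface. World frame = base frame: x ahead of the robot, y to its left, z up, the work surface at z = 0. Lengths are in m, angles in rad, forces in N, time in s.
With the tool pointing down it reaches from about 0.35 to 1 m from the base axis. Payload 7.1 kg.
Tool frame: the origin (TCP) lies at the very end of the fingers, on their centre line; the grasp point (between the pads) lies manip.tcp_to_grasp behind it (manip.tcp_to_grasp is the distance from the TCP to the grasp point, in m); z points along the fingers, y is the direction in which the jaws open and shut (so a half turn about z gives the same grasp; the last joint's range is limited). The gripper opens to 85 mm and grips with 20 to 120 N. Pads are 22 mm wide; open, the fingers measure 114 mm over their backs; the gripper's body (76 mm by 85 mm) begins 54 mm behind the grasp point. The pads swing forward as they close: fully open they stand 13 mm farther back than shut.
Start: joints at [1.26, 0.423, 1.63, -0, 1.089, -0.019], TCP at [0.18, 0.599, 0.231] pointing down, gripper open.
Joint ranges: [-3, 3], [-0.9, 2.11], [0.09, 2.58], [-1.31, 4.45], [0.11, 2.69], [-2.54, 2.54]. Speed limits (rad/s): [2.39, 2.39, 3.01, 3.14, 3.14, 3.14].

### API

Orientations are given as a unit quaternion [x, y, z, w].
In Python, from bench import manip, hand, status, optics gives the robot as it stands. Calls block until the motion is done:
- manip.goto(position, orientation): joint-space move of the TCP to a pose.
- manip.line_to(position, v=0.15, attitude=None): straight line of the TCP; attitude=None keeps the orientation; v is the mean speed in m/s.
- manip.move_joints(angles): joint-space move.
- hand.grip(opening, grasp_force=None): finger opening in m; grasp_force is the grip in N (None keeps the last); returns when the fingers have stopped.
- manip.sleep(seconds).
- manip.ik(position, orientation): joint angles nearest the present ones, or None.
- status.get_state(): the state.
- optics.get_image(name): name is "scene" or "side" or "wrist"; returns (picture, depth): 420x560x3 uint8, red, green, blue; 420x560 float32, m along the optical axis (not along the pixel's ray), 0 where there is no reading.
- optics.camera_model(name): a dict with "vfov" (degrees; the focal length in pixels is half the picture's height over the tangent of half this angle, whatever the lens; pixels are square), "cx", "cy" (the principal point, pixels), "k1" (the pictures are not rectified: a ray, as slopes to the right and down, at radius r is drawn at 1 + k1 r^2 times it, then the intrinsics apply), "R" (3x3) and "t" (3): a world point X has camera coordinates R X + t. Camera axes: x right, y down, z forward; pixel columns grow to the right and rows downward; lengths in m; the calibration is good to about 2 mm. A picture is of the moment at which its call begins: read the wrist's pose just before it. camera_model takes no time and is no camera call; for the wrist camera it gives the pose at the moment of the call.
A pose or a line that the arm cannot do raises manip.Unreachable and nothing moves.
- manip.finish_job(): hands the job in, once; it reports no verdict.
Trained networks look in the newest picture that a camera, given by its name, has taken for a name from the list of things; names that differ only in an ending like _2 or _b are one class to them, and where a whole thing is asked for, a point or a joint stands for the part that bears it (a point fixed in the world has none). Each returns a list of dicts, best first, with "score" (0 to 1); they miss things now and then, are a little off and sometimes report something else, mostly with a low value. They report only what shows in the picture. A call takes as long as a camera call. They do not tell look-alikes from the thing itself.
- optics.silhouettes(thing, camera): "mask" (420x560 bool, what is visible of it) and "rect" ([left, top, right, bottom] in pixels, round what is visible of it).
- optics.pinpoint(thing, camera): "xy" ([column, row] in pixels: a listed point, or the origin of a listed thing).
The state is a dict: "time_s": time; "qpos": joint angles; "joint_vel": joint speeds; "tau": joint torques, N m; "tool_pos": TCP position; "tcp_rot": TCP orientation; "wrist_force": force on the tool from outside, world axes, zero at the start; "torque": the same for the moment, N m; "width": finger opening in m.
Only numpy, scipy, OpenCV 4.12 (cv2) and the standard library are available. Lean on these libraries where they do the work, as an engineer would, in place of code of your own. Each camera call takes 0.05 s, during which the arm holds its last target. There are 200 camera calls.

### The job

The blue jig on the bench already holds the pale wooden block of a riser: lay the red spacer squarely on the block inside the jig's pocket, then the dark wooden cap, brass holes up, on the spacer. Then be my third hand: press down on the middle of the cap, between the two screw holes, with a steady push of about 13 N (the sprung floor of the jig gives way about 13 mm; never shove hard), hold it there for a couple of seconds and finish while still pressing, so that I can drive the screws. Leave the screwdriver, the jar and the offcut alone.

Things in the scene. Friction and masses are not known exactly. Their poses are not given: they have to be found in the camera images.
- jig: Blue jig fixed to the bench: base 180 x 84 x 15 mm, an end cheek at each x end with 16 mm long corner lips, forming a pocket 114 (x) by 50 mm (y), open above; the middle 82 mm of both long sides is open for fingers. Cheeks rise straight to 108 mm above the bench, then flare out to 119 mm. Origin: centre of the base's underside, on the bench; x along the pocket, y across, z up.
- platen (a joint): Sprung aluminium floor of the pocket: how far it is pushed down, 0 (its top 45 mm above the bench) to 0.024 m (bottomed). It stays up until about 5 N rest on it, then sinks 1 mm for each further 0.8 N. The three parts weigh about 2.5 N together, so a push of 13 N on the cap sinks it about 13 mm.
- block_mid (a point): Centre of the pale wooden block, 110 x 46 x 40 mm (x, y, z), about 0.14 kg, that stands loose in the jig's pocket on the sprung floor from the start, with 2 mm of play each side; its top is 85 mm above the bench. x along its length, z up.
- spacer_mid (a point): Centre of the red spacer, 110 x 46 x 12 mm (x, y, z), about 0.045 kg, lying flat on the bench at one side of the jig. x along its length, z up. Either end may go either way.
- cap_mid (a point): Centre of the dark wooden cap, 110 x 46 x 20 mm (x, y, z), about 0.07 kg, lying flat on the bench at the other side of the jig with its two brass-ringed screw holes up, 42 mm either side of its middle along x. z up.
- screwdriver: Bystander: screwdriver with yellow handle, about 0.2 m long, lying on the bench beyond the jig. Leave alone.
- screw_jar: Bystander: amber glass screw jar, 60 mm across, 75 mm tall, standing on the bench to the left beyond the parts; origin at the centre of its underside. Leave alone.
- offcut: Bystander: plywood offcut 62 x 36 x 30 mm on the bench to the right beyond the parts; origin at the centre of its underside. Leave alone.
Things that resemble listed ones, but are neither listed nor needed, are in the scene too. Of the things that look like the part that bears block_mid, the smallest one is meant.

How it is judged:
By the outcome, as a careful person would: the job done as asked, in the order asked, and still so for the second after the job is handed in, while the arm keeps its last pose, push and grip.
It also fails if it takes over 64 s, if anything falls off the work surface, if the arm or the gripper's body presses on something with over 40 N, if the wrist force passes 120 N, or if a joint passes its speed limit or range.

## Working session

There is one attempt and no reset: what is moved stays moved. The work goes in short steps, each a Python script; the robot and the scene stay as the last script left them, time stands still between calls to the robot, and variables do not carry over. Pictures are saved under pics/ and viewed, about 8 in all and at most 12, crops included, and the job is handed in when it is done.

```bash
ls; mkdir -p pics; cat > h.py <<'E'
import numpy as np, cv2
from bench import manip, hand, status, optics
def shot(n, f=None):
    m=optics.camera_model(n); im,d=optics.get_image(n)
    if f: cv2.imwrite('pics/'+f, im[:,:,::-1])
    return im,d,m
def world(m,uv,d):
    uv=np.atleast_2d(np.asarray(uv,float)); f=210/np.tan(np.radians(m['vfov'])/2)
    K=np.array([[f,0,m['cx']],[0,f,m['cy']],[0,0,1]]); 
    p=(uv-[m['cx'],m['cy']])/f; q=p.copy()
    for _ in range(20): q=p/(1+m['k1']*(q**2).sum(1,keepdims=True))
    d=np.asarray(d).reshape(-1,1)
    X=np.hstack([q*d,d]); return (X-np.array(m['t']))@np.array(m['R'])
def cloud(m,d):
    v,u=np.mgrid[0:420,0:560]; 
    return world(m,np.c_[u.ravel(),v.ravel()],d.ravel()).reshape(420,560,3)
E
python3 - <<'E'
from h import *
print(status.get_state(), manip.tcp_to_grasp)
a,da,ma=shot('scene'); b,db,mb=shot('side')
cv2.imwrite('pics/a.png',cv2.resize(np.vstack([a,b])[:,:,::-1],None,fx=.71,fy=.71)) if 0 else None
cv2.imwrite('pics/scene.png',a[:,:,::-1]);cv2.imwrite('pics/side.png',b[:,:,::-1])
for c,d,m in (('scene',da,ma),('side',db,mb)):
  C=cloud(m,d)
  for n in ['jig','block_mid','spacer_mid','cap_mid','screwdriver','screw_jar','offcut']:
    for r in optics.silhouettes(n,c)[:4]:
      k=r['mask']&(d>0); P=C[k]
      print(c,n,round(r['score'],2),np.round(r['rect']),np.round(np.median(P,0),3) if k.any() else '',np.round(np.percentile(P[:,2],95),3) if k.any() else '')
E
```

```text
pics
{'time_s': 0.0, 'qpos': array([ 1.26000720e+00,  4.23846989e-01,  1.63069972e+00,  9.73171194e-06,
        1.08863991e+00, -1.90316904e-02]), 'joint_vel': array([ 0.00097024, -0.00094666, -0.00186285,  0.00050807, -0.0015667 ,
        0.00056194]), 'tau': array([ 1.94835855e-03, -5.57405877e+01, -2.81736928e+01, -3.53595647e-05,
        7.80065224e-03,  4.85354690e-06]), 'tool_pos': array([0.17959157, 0.59805225, 0.23053805]), 'tcp_rot': array([ 1.45364061e-01,  9.89377913e-01, -7.85462551e-04, -1.35086686e-04]), 'wrist_force': array([0.52254436, 0.41996228, 0.02761694]), 'torque': array([0.03213074, 0.03944973, 0.03911621]), 'width': 0.08527602077266927} 0.0187
scene jig 0.68 [224. 176. 298. 270.] [ 0.62  -0.064  0.056] 0.116
scene block_mid 0.87 [236. 194. 272. 233.] [ 0.547 -0.052  0.085] 0.087
scene block_mid 0.68 [266. 170. 328. 211.] [0.529 0.103 0.049] 0.054
scene block_mid 0.65 [131. 192. 190. 242.] [ 0.396 -0.189  0.05 ] 0.054
scene spacer_mid 0.77 [140. 263. 193. 310.] [ 0.558 -0.27   0.012] 0.014
scene cap_mid 0.58 [331. 165. 379. 195.] [0.575 0.258 0.018] 0.021
scene screwdriver 0.8 [315. 250. 371. 326.] [ 0.821 -0.03   0.022] 0.027
scene screw_jar 0.64 [392. 179. 425. 219.] [0.728 0.261 0.05 ] 0.075
scene offcut 0.73 [217. 304. 245. 348.] [ 0.726 -0.232  0.029] 0.032
side jig 0.7 [262. 167. 335. 228.] [ 0.552 -0.017  0.023] 0.115
side block_mid 0.76 [281. 234. 344. 280.] [0.515 0.125 0.049] 0.053
side block_mid 0.65 [342. 160. 400. 190.] [ 0.375 -0.163  0.048] 0.053
side block_mid 0.63 [281. 183. 324. 207.] [ 0.561 -0.033  0.082] 0.086
side spacer_mid 0.6 [290. 144. 331. 160.] [ 0.553 -0.261  0.009] 0.013
side cap_mid 0.7 [258. 305. 307. 332.] [0.569 0.271 0.019] 0.023
side screwdriver 0.82 [185. 194. 244. 216.] [ 0.82  -0.017  0.02 ] 0.025
side screw_jar 0.95 [197. 290. 224. 327.] [0.714 0.291 0.071] 0.077
side offcut 0.73 [242. 140. 264. 166.] [ 0.715 -0.217  0.026] 0.031
```

View pics/scene.png

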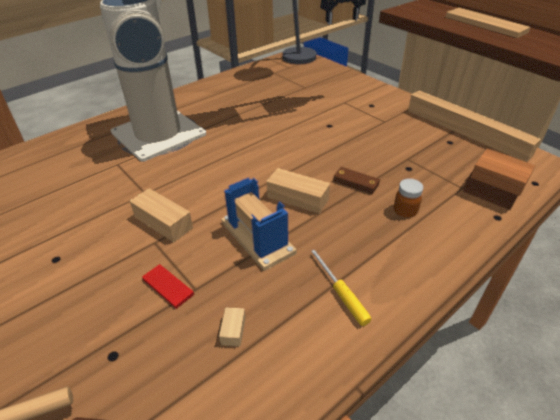

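View pics/side.png

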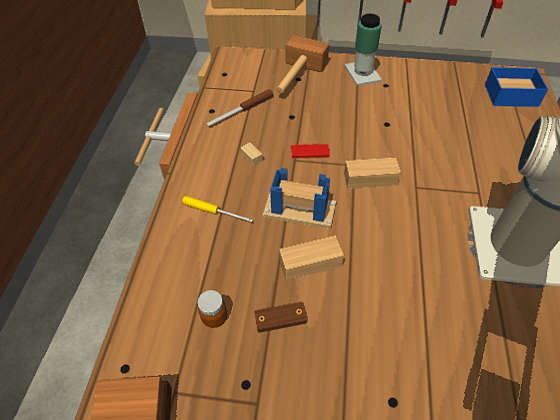

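The scene view shows the jig with the wanted block at (255,210). Two larger look-alike blocks lie on the bench at (298,190) and (160,214). The red spacer is at (167,285), the cap at (356,180), and the screwdriver, jar and offcut are clear of them. The block isn't moved, and the one in the jig is the smallest. Next are the rough yaws, then a wrist look over the jig.

```bash
cat >> h.py <<'E'
from scipy.spatial.transform import Rotation as Ro
def rect(P):
    (c,s,a)=cv2.minAreaRect(P[:,:2].astype(np.float32)); 
    if s[0]<s[1]: s=s[::-1]; a+=90
    return np.array(c),np.array(s),(a+90)%180-90
def quat(yaw_deg):  # tool down, jaws (tool y) perpendicular to part x axis at yaw
    return (Ro.from_euler('z',yaw_deg,degrees=True)*Ro.from_quat([1,0,0,0])).as_quat()
def part(n,c,zlo,zhi,i=0):
    im,d,m=shot(c); C=cloud(m,d); r=optics.silhouettes(n,c)
    if not r: return im,None
    k=cv2.erode(r[i]['mask'].astype(np.uint8),np.ones((2,2)))>0
    P=C[k&(d>0)]; P=P[(P[:,2]>zlo)&(P[:,2]<zhi)]
    return im,(rect(P),np.median(P[:,2]),P)
def parts(n,c,zlo,zhi,i=0):
    im,o=part(n,c,zlo,zhi,i); 
    print(c,n,None if o is None else [np.round(o[0][0],4),np.round(o[0][1],4),round(o[0][2],1),round(float(o[1]),4)]); return im
E
python3 - <<'E'
from h import *
for c in ('scene','side'):
    parts('spacer_mid',c,.006,.02); parts('cap_mid',c,.015,.03); parts('jig',c,.08,.13); parts('block_mid',c,.075,.1,0 if c=='scene' else 2)
yaw=status.get_state()
for z in (.40,.35):
  for y in (0,90,-90,180):
    print(z,y,manip.ik([.56,-.045,z],quat(y)))
print(manip.ik([.555,-.27,.2],quat(0)),manip.ik([.57,.27,.2],quat(0)))
E
```

```text
scene spacer_mid [array([ 0.5532, -0.2699]), array([0.1077, 0.0463]), 9.8, 0.0121]
scene cap_mid [array([0.5728, 0.2637]), array([0.1065, 0.0461]), 16.7, 0.0189]
scene jig [array([ 0.5606, -0.0457]), array([0.1385, 0.0712]), -5.6, 0.1025]
scene block_mid [array([0., 0.]), array([0., 0.]), 0.0, nan]
side spacer_mid [array([ 0.5476, -0.2649]), array([0.1024, 0.0474]), 10.4, 0.01]
side cap_mid [array([0.568 , 0.2682]), array([0.1077, 0.0449]), 18.6, 0.0198]
side jig [array([ 0.5577, -0.044 ]), array([0.1361, 0.0737]), -5.4, 0.1045]
  return _methods._mean(a, axis=axis, dtype=dtype,
  ret = ret.dtype.type(ret / rcount)
Traceback (most recent call last):
  File "h.py", line 31, in parts
    im,o=part(n,c,zlo,zhi,i);
         ~~~~^^^^^^^^^^^^^^^
  File "h.py", line 27, in part
    k=cv2.erode(r[i]['mask'].astype(np.uint8),np.ones((2,2)))>0
                ~^^^
IndexError: list index out of range
```

```bash
python3 - <<'E'
from h import *
def best(p,yaw):
    c=[(np.abs(q-status.get_state()['qpos']).max(),y) for y in (yaw,yaw+180) if (q:=manip.ik(p,quat(y))) is not None]
    return min(c)
for n,p,y in (('jig',[.56,-.045,.33],-5.5),('sp',[.55,-.268,.2],10),('cap',[.57,.266,.2],17.5)):
    print(n,[manip.ik(p,quat(y+k)) for k in (0,180)])
p=[.56,-.045,.36]; 
d,y=best(p,-5.5); print(d,y)
manip.goto(p,quat(y))
im,d,m=shot('wrist','w1.png')
for n,a,b in (('jig',.1,.13),('block_mid',.078,.095),('spacer_mid',.006,.02),('cap_mid',.015,.03)): parts(n,'wrist',a,b)
print(status.get_state()['time_s'],status.get_state()['wrist_force'],np.round(np.array(m['R']).T@-np.array(m['t']),3))
E
```

```text
jig [array([-1.01368154e-01,  2.28817225e-01,  1.67054120e+00, -4.44089210e-16,
        1.24223423e+00,  1.56542128e+00]), array([-1.01368154e-01,  2.28817225e-01,  1.67054120e+00, -4.44089210e-16,
        1.24223423e+00, -1.57617137e+00])]
sp [array([-4.72865432e-01,  4.40185581e-01,  1.68410088e+00, -4.44089210e-16,
        1.01730620e+00,  9.23397969e-01]), array([-4.72865432e-01,  4.40185581e-01,  1.68410088e+00, -4.44089210e-16,
        1.01730620e+00, -2.21819468e+00])]
cap [array([ 4.17707471e-01,  4.64219347e-01,  1.64426820e+00, -4.44089210e-16,
        1.03310511e+00,  1.68307118e+00]), array([ 4.17707471e-01,  4.64219347e-01,  1.64426820e+00, -4.44089210e-16,
        1.03310511e+00, -1.45852148e+00])]
1.5571774691026166 174.5
wrist jig [array([ 0.5587, -0.0474]), array([0.1371, 0.0689]), -5.7, 0.113]
wrist block_mid [array([ 0.5597, -0.0478]), array([0.1115, 0.046 ]), -5.5, 0.0848]
wrist spacer_mid [array([ 0.5502, -0.2678]), array([0.1072, 0.0452]), 8.9, 0.0117]
wrist cap_mid [array([0.5692, 0.2646]), array([0.1101, 0.0468]), 18.6, 0.02]
4.725 [ 0.46580229 -0.19786292 -0.15492107] [ 0.495 -0.039  0.502]
```

View pics/w1.png

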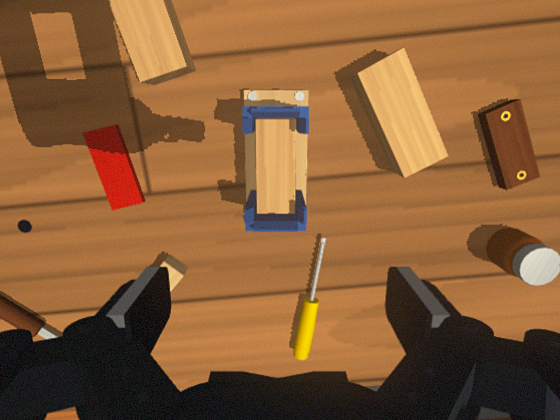

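The wrist view has the jig with the block at (276,165), the spacer at (114,167) and the cap, rings up, at (508,143). All are unobstructed and agree with the other cameras to about 3 mm. Next I pick up the spacer, with a closer look first.

```bash
cat >> h.py <<'E'
def pick(n,c,yaw,zlo,zhi,ztcp):
    manip.goto([*c,.17],quat(yaw+180)); hand.grip(.066,30)
    im,o=part(n,'wrist',zlo,zhi); cv2.imwrite('pics/pick_%s.png'%n,im[:,:,::-1])
    if o is not None:
        (c2,s,a),z,_=o; print('close',n,c2.round(4),s.round(4),round(a,1),round(float(z),4))
        if .104<s[0]<.116 and .042<s[1]<.05 and np.hypot(*(c2-c))<.012: c,yaw=c2,a
    manip.goto([*c,.06],quat(yaw+180))
    f0=status.get_state()['wrist_force']
    manip.line_to([*c,ztcp],v=.06)
    s=status.get_state(); print('down',s['tool_pos'].round(4),(s['wrist_force']-f0).round(2))
    hand.grip(.03,30); s=status.get_state(); print('width',s['width'],(s['wrist_force']-f0).round(2))
    return c,yaw
E
python3 - <<'E'
from h import *
c,y=pick('spacer_mid',np.array([.5510,-.2680]),9.3,.006,.02,.003)
manip.line_to([*c,.16],v=.15)
s=status.get_state();print(s['width'],s['time_s'])
manip.goto([.559,-.047,.2],quat(174.4))
im,d,m=shot('wrist','w2.png')
parts('jig','wrist',.1,.13);parts('spacer_mid','wrist',.18,.24)
print(status.get_state()['width'],status.get_state()['time_s'])
E
```

```text
close spacer_mid [ 0.5504 -0.2697] [0.1105 0.046 ] 8.5 0.0119
down [ 0.5506 -0.2699  0.0033] [0.52 0.17 0.45]
width 0.04513316423945574 [-0.32  1.2   4.62]
0.04485769621075418 9.4167
wrist jig [array([ 0.5003, -0.0418]), array([0.0694, 0.02  ]), 84.5, 0.1123]
wrist spacer_mid [array([ 0.5556, -0.0487]), array([0.104 , 0.0462]), -5.7, 0.2078]
0.04480400203944516 10.575
```

View pics/w2.png

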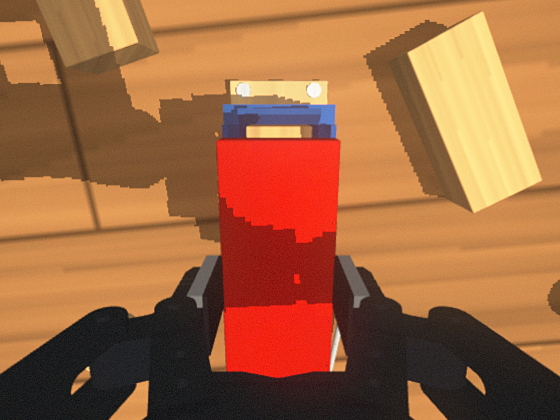

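The spacer is held level and visible at (280,250), with the near cheek at (280,120). The camera reads the gripped spacer about 2 mm to −y of the jaw centre, so it has a bias and the true jig y is about −0.0457. I'll recheck just above the flare.

```bash
python3 - <<'E'
from h import *
q=quat(174.4)
manip.line_to([.559,-.0458,.135],v=.12)
im,d,m=shot('wrist','w3.png'); C=cloud(m,d)
u=np.array([np.cos(np.radians(-5.6)),np.sin(np.radians(-5.6))]); v=np.array([-u[1],u[0]])
R=C[:,:,:2]-[.559,-.0458]; a=R@u; b=R@v
hsv=cv2.cvtColor(im,cv2.COLOR_RGB2HSV); z=C[:,:,2]
red=(hsv[...,1]>150)&((hsv[...,0]<8)|(hsv[...,0]>172))&(z>.12)&(abs(a)<.08)
blue=(hsv[...,0]>100)&(hsv[...,0]<130)&(hsv[...,1]>120)&(z>.09)&(abs(a)<.09)
pr=lambda k,n:print(n,k.sum(),'a',np.percentile(a[k],[1,99]).round(4),'b',np.percentile(b[k],[1,99]).round(4),'z',np.percentile(z[k],[5,50,95]).round(4))
for lo,hi in ((-.053,-.045),(-.04,-.03),(-.03,-.02)): pr(red&(a>lo)&(a<hi),'red%s'%lo)
pr(red,'red'); pr(blue&(z>.112),'bluetop'); pr(blue&(a<0)&(z>.115),'bluenear'); pr(blue&(a<0),'bluenear all')
print(status.get_state()['tool_pos'])
cv2.imwrite('pics/w3c.png',cv2.resize(im[60:300,150:420,::-1],None,fx=2.2,fy=2.2))
E
```

```text
red-0.053 2701 a [-0.0529 -0.0451] b [-0.0231  0.0216] z [0.1426 0.1436 0.1446]
red-0.04 3068 a [-0.0399 -0.0301] b [-0.0231  0.0216] z [0.1426 0.1436 0.1446]
red-0.03 2893 a [-0.0299 -0.0201] b [-0.0232  0.0216] z [0.1426 0.1436 0.1446]
red 27565 a [-0.0547  0.0455] b [-0.0231  0.0217] z [0.1426 0.1436 0.1448]
bluetop 1403 a [-0.0666  0.0571] b [-0.0363  0.0324] z [0.1145 0.1183 0.1201]
bluenear 1047 a [-0.0666 -0.0157] b [-0.0364  0.0324] z [0.1171 0.1184 0.1201]
bluenear all 2151 a [-0.0684 -0.0415] b [-0.0366  0.0325] z [0.1071 0.1092 0.1197]
[ 0.55968349 -0.04591415  0.1357246 ]
```

View pics/w3c.png

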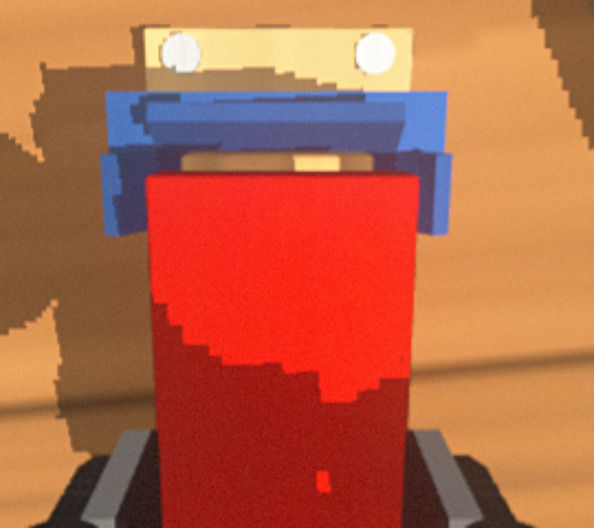

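The crop shows the spacer at columns 147–419 and the cheeks at 103–449. In this one image the jig is about 1.3 mm to −y of the spacer, and the x position and yaw match. I shift and descend with force checks.

```bash
cat >> h.py <<'E'
def descend(c,z0,z1,step,fmax,v=.03):
    f0=status.get_state()['wrist_force']; z=z0
    while z>z1+1e-6:
        z=max(z-step,z1); manip.line_to([*c,z],v=v)
        f=status.get_state()['wrist_force']-f0
        if np.abs(f).max()>fmax: break
    s=status.get_state(); print('z',round(z,4),s['tool_pos'].round(4),'f',f.round(2),'w',round(s['width'],4),'t',round(s['time_s'],2)); return z,f
E
python3 - <<'E'
from h import *
c=[.559,-.0471]
manip.line_to([*c,.128],v=.05)
z,f=descend(c,.128,.112,.004,4)
if np.abs(f).max()<4: z,f=descend(c,z,.0883,.003,4)
E
```

```text
z 0.112 [ 0.5588 -0.0471  0.1117] f [-1.37  0.38  0.72] w 0.0451 t 12.74
z 0.0883 [ 0.5594 -0.0471  0.0886] f [ 0.72 -0.05  3.61] w 0.0448 t 14.74
```

```bash
python3 - <<'E'
from h import *
hand.grip(.066); manip.line_to([.559,-.0471,.24],v=.2)
im,d,m=shot('wrist','w4.png')
parts('spacer_mid','wrist',.085,.11); parts('jig','wrist',.1,.13)
c,y=pick('cap_mid',np.array([.5695,.265]),18.2,.015,.03,.006)
manip.line_to([*c,.19],v=.15)
manip.goto([.559,-.0471,.2],quat(174.4))
manip.line_to([.559,-.0471,.150],v=.12)
im,d,m=shot('wrist','w5.png'); print(status.get_state()['tool_pos'],status.get_state()['width'],status.get_state()['time_s'])
cv2.imwrite('pics/w45.png',np.hstack([cv2.imread('pics/w4.png')[:300,130:430],cv2.imread('pics/w5.png')[:300,130:430]]))
E
```

```text
wrist spacer_mid [array([ 0.5602, -0.0476]), array([0.1128, 0.0461]), -4.9, 0.0969]
wrist jig None
down [0.5698 0.2651 0.0063] [ 0.77 -0.45 -0.35]
width 0.04496036475714822 [-0.87 -0.56  3.8 ]
[ 0.55964173 -0.04673111  0.15054889] 0.044762045564389334 22.8417
```

View pics/w45.png

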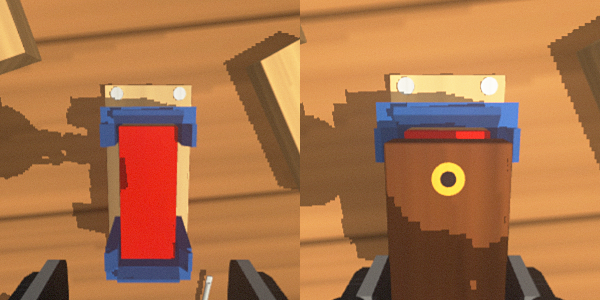

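The left image shows the spacer seated flat in the pocket, with its top at 0.0969. The right image shows the cap held ring-up. The close-up detection of the cap missed, so I measure its in-hand offset before lowering.

```bash
python3 - <<'E'
from h import *
im,d,m=shot('wrist'); C=cloud(m,d)
u=np.array([np.cos(np.radians(-5.6)),np.sin(np.radians(-5.6))]); v=np.array([-u[1],u[0]])
R=C[:,:,:2]-[.559,-.0471]; a=R@u; b=R@v; z=C[:,:,2]
hsv=cv2.cvtColor(im,cv2.COLOR_RGB2HSV)
cap=(z>.155)&(z<.172)&(abs(b)<.026)&(a<-.02)&(a>-.08)
blue=(hsv[...,0]>100)&(hsv[...,0]<130)&(hsv[...,1]>120)&(z>.09)&(a<0)&(a>-.09)
ye=(hsv[...,0]>20)&(hsv[...,0]<35)&(hsv[...,1]>170)&(z>.15)&(abs(b)<.03)
for k,n in ((cap,'cap'),(blue,'blue'),(blue&(z>.115),'bluetop'),(ye,'ring')):
    print(n,k.sum(),'a',np.percentile(a[k],[.3,1,99]).round(4),'b',np.percentile(b[k],[1,50,99]).round(4),'z',np.median(z[k]).round(4), 'cen',a[k].mean().round(4),b[k].mean().round(4))
for lo in (-.053,-.04,-.03):
    k=cap&(a>lo)&(a<lo+.008); print(lo,np.percentile(b[k],[1,99]).round(4))
E
```

```text
cap 11639 a [-0.054  -0.054  -0.0204] b [-0.0228 -0.0002  0.022 ] z 0.1639 cen -0.0379 -0.0004
blue 2190 a [-0.0685 -0.0685 -0.0415] b [-0.0351  0.0012  0.0338] z 0.1169 cen -0.0619 0.0017
bluetop 1141 a [-0.0665 -0.0665 -0.0143] b [-0.0347  0.0003  0.0337] z 0.1185 cen -0.06 0.0014
ring 721 a [-0.0466 -0.0464  0.0431] b [-0.006  -0.0006  0.0052] z 0.1645 cen -0.0195 -0.0004
-0.053 [-0.0228  0.022 ]
-0.04 [-0.0228  0.022 ]
-0.03 [-0.0228  0.022 ]
```

```bash
python3 - <<'E'
from h import *
c=[.5583,-.0471]
manip.line_to([*c,.132],v=.05)
z,f=descend(c,.132,.120,.004,4)
if np.abs(f).max()<4: z,f=descend(c,z,.1025,.003,4)
E
```

```text
z 0.12 [ 0.5581 -0.0471  0.1197] f [-0.51  0.81 -0.41] w 0.0451 t 24.25
z 0.1025 [ 0.5587 -0.0471  0.1028] f [-0.22 -0.8   3.86] w 0.0452 t 25.75
```

```bash
python3 - <<'E'
from h import *
hand.grip(.066); manip.line_to([.5583,-.0471,.26],v=.2)
im,d,m=shot('wrist','w6.png'); C=cloud(m,d)
u=np.array([np.cos(np.radians(-5.6)),np.sin(np.radians(-5.6))]); v=np.array([-u[1],u[0]])
R=C[:,:,:2]-[.559,-.0471]; a=R@u; b=R@v; z=C[:,:,2]
k=(abs(b)<.018)&(abs(a)<.05); 
A=np.c_[a[k],b[k],np.ones(k.sum())]; print('cap plane',np.linalg.lstsq(A,z[k],rcond=None)[0].round(4),np.percentile(z[k],[2,50,98]).round(4))
hsv=cv2.cvtColor(im,cv2.COLOR_RGB2HSV)
ye=(hsv[...,0]>20)&(hsv[...,0]<35)&(hsv[...,1]>150)&k
for s in (-1,1):
    q=ye&(a*s>0); print('ring',q.sum(),a[q].mean().round(4),b[q].mean().round(4),C[q].mean(0).round(4))
parts('cap_mid','wrist',.105,.13)
hand.grip(0.0); print(status.get_state()['width'],status.get_state()['time_s'])
cv2.imwrite('pics/w6c.png',im[60:330,130:430,::-1])
E
```

```text
cap plane [-1.5114  0.0225  0.2451] [0.1158 0.337  0.3537]
ring 121 -0.0358 -0.0001 [ 0.5233 -0.0437  0.1617]
ring 63 0.0422 -0.0005 [ 0.601  -0.0517  0.1173]
wrist cap_mid [array([ 0.5609, -0.0477]), array([0.1136, 0.0452]), -5.6, 0.1169]
-0.00013413686067236221 27.8083
```

View pics/w6c.png

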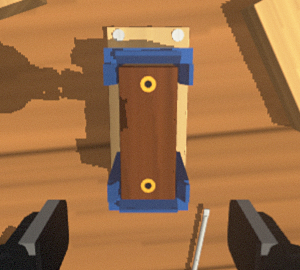

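The crop shows the cap seated squarely, with rings at (148,84) and (147,186) and its top at 0.117. Now I press, guided by force.

```bash
python3 - <<'E'
from h import *
def F(n=8):
    o=[]
    for _ in range(n): o.append(status.get_state()['wrist_force']); manip.sleep(.03)
    return np.mean(o,0)
c=[.559,-.0471]
manip.goto([*c,.15],quat(174.4)); manip.line_to([*c,.124],v=.05); manip.sleep(.2); f0=F()
z=.124
while z>.1065:
    z-=.0025; manip.line_to([*c,z],v=.02); f=F(3)-f0; print(round(z,4),f.round(2))
    if f[2]>11: break
for _ in range(8):
    f=F(8)-f0; e=13-f[2]; print('trim',round(z,4),f.round(2),status.get_state()['tool_pos'].round(4))
    if abs(e)<.5: break
    z-=float(np.clip(e/1000/.9,-.002,.002)); z=max(z,.099); manip.line_to([*c,z],v=.01)
np.save('f0.npy',np.r_[f0,z]); print(status.get_state()['time_s'])
im,d,m=shot('side'); cv2.imwrite('pics/s2.png',cv2.resize(im[120:300,200:440,::-1],None,fx=3,fy=3))
E
```

```text
0.1215 [-0.24  0.14 -0.14]
0.119 [-0.09 -0.16  0.  ]
0.1165 [0.31 0.15 2.39]
0.114 [ 0.78 -0.25  4.71]
0.1115 [0.09 0.73 6.39]
0.109 [-0.55 -0.37  8.31]
0.1065 [-0.94 -0.38 10.23]
trim 0.1065 [-0.97 -0.06  9.85] [ 0.5594 -0.0471  0.1073]
trim 0.1045 [-1.34 -0.09 11.69] [ 0.5594 -0.0471  0.1054]
trim 0.103 [-1.74 -0.08 12.49] [ 0.5595 -0.0472  0.104 ]
trim 0.1025 [-1.61  0.   13.02] [ 0.5594 -0.0472  0.1035]
34.05
```

View pics/s2.png

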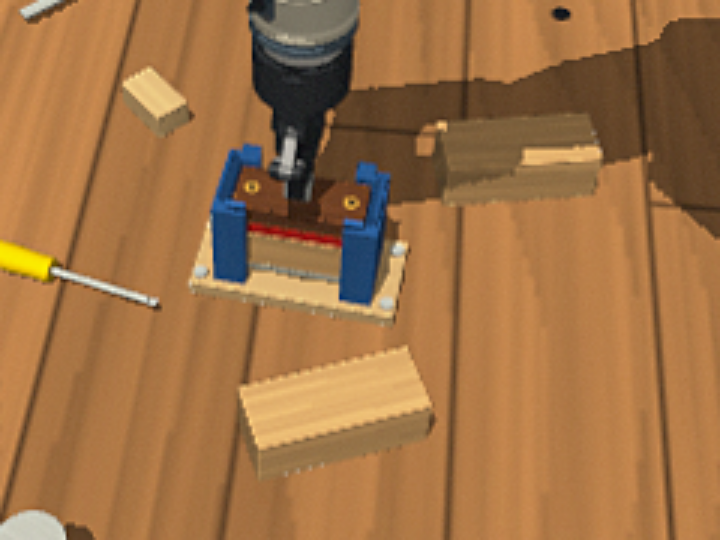

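The side view shows the fingers pressing mid-cap at (297,195), between the rings at (250,187) and (350,202). The red spacer and block are stacked level below it. I hold, recheck and hand in.

```bash
python3 - <<'E'
from h import *
f0=np.load('f0.npy')
o=[]
for _ in range(25): manip.sleep(.1); o.append(status.get_state()['wrist_force']-f0[:3])
o=np.array(o); s=status.get_state(); print(o.mean(0).round(2),o[:,2].min(),o[:,2].max(),s['tool_pos'],s['time_s'])
if abs(o[:,2].mean()-13)<1.2: print(manip.finish_job())
E
```

```text
[-1.53  0.04 13.14] 12.040924992056118 14.145083346383695 [ 0.55945224 -0.04714907  0.1035379 ] 36.6
the job is handed in; nothing more can be done
None
```

The riser is stacked and I handed the job in while still pressing. The red spacer lies on the block in the jig's pocket, with the dark cap, brass holes up, on top of it. The closed fingers are pressing on the middle of the cap between the two screw holes.

- **Push:** it averaged 13.1 N over a 2.5 s hold (12.0–14.1 N, including sensor noise), and the cap sank about 13.5 mm. A side force of about 1.5 N remained along the jig's length.
- **Stack:** the measured heights matched a properly seated stack: spacer top 0.097 m, cap top 0.117 m. Both parts went in without jamming, with at most about 4 N at contact. The last side picture showed the stack level.
- **Time:** 36.6 s at hand-in. I never touched the screwdriver, the jar or the offcut.

**Checks that failed or disagreed:**
- The close-up detection of the cap failed before I picked it up. I measured its position in the gripper instead and shifted the placing by 0.7 mm.
- The wrist camera disagreed with the jaw centre by 1–2 mm, so I lined the parts up against the jig within single pictures.
- A plane fit to check that the cap was level was spoiled by stray gripper pixels, so I discarded it.

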